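# Set the mitre table to 30 degrees and latch it

### The arm

A 6-joint arm with a two-finger parallel gripper is mounted at the origin on the work surface. World frame = base frame: x ahead of the robot, y to its left, z up, the work surface at z = 0. Lengths are in m, angles in rad, forces in N, time in s.
With the tool pointing down it reaches from about 0.375 to 0.9 m from the base axis. Payload 3.1 kg.
Tool frame: the origin (TCP) lies midway between the tips of the shut fingers; the grasp point (between the pads) lies 19 mm behind it; z points along the fingers, y is the line along which they close (so a half turn about z gives the same grasp; the last joint's range is limited). The gripper opens to 87 mm and grips with 3 to 60 N. Pads are 19 mm wide; open, the fingers measure 117 mm over their backs; the gripper's body (75 mm by 190 mm) begins 51 mm behind the grasp point.
Start: joints at [-1.296, 0.527, 1.433, -0, 1.181, -0.178], TCP at [0.273, -0.562, 0.223] pointing down, gripper open.
Joint ranges: [-3.08, 3.08], [-0.75, 2.2], [0.22, 2.44], [-1.43, 4.57], [0, 2.65], [-2.85, 2.85]. Speed limits (rad/s): [2.79, 2.79, 3.14, 3.14, 3.14, 3.14].

### API

Orientations are given as a unit quaternion [x, y, z, w].
In Python, from rig import status, imaging, order gives the robot as it stands.
- The arm moves only by the tool arm_command, never from a script. Its argument "deltas" is one flat list of numbers, 5 for each row, row after row: the opening, from -1 (shut) to 1 (fully open), so that 0 is half open, then the shift along the tool's x, y, z in m, then the turn about the tool's z in rad. In form: [gripper, tx, ty, tz, roll, gripper, tx, ty, tz, roll, ...]. A call has 1 to 12 rows; each row shifts and turns the commanded pose from where the row before left it, along the tool's axes as they then stand; what a row does not reach is not made up. A row lasts 1/8 s, in which the tool goes at most 62.5 mm and 10.7 degrees, less where a joint would pass 70% of its speed; a pose out of reach is approached as far as the arm can. A call with a gripper value outside its range is refused whole. The fingers move at their own pace and stop on an object; "newtons" is the grip in N (left out, the last holds). Time passes only in rows, so rows that do not move let the fingers close. It gives the time, the measured TCP pose, the force, the opening and the grip force at its end, in the units of the state.
- status.get_obs(): the state, without advancing time (a new reading comes with each control period).
- imaging.camera(name): name is "scene" or "top" or "wrist"; returns (picture, depth): 480x640x3 uint8, red, green, blue; 480x640 float32, m along the optical axis (not along the pixel's ray), 0 where there is no reading.
- imaging.camera_params(name): a dict with "intrinsics" (3x3 intrinsics, pixels), "camera_from_world" (4x4, takes a point from world to camera coordinates). Camera axes: x right, y up, looking along -z (the intrinsics and any distortion apply to the point x, -y, -z); pixel columns grow to the right and rows downward; lengths in m; the calibration is good to about 2 mm. A picture is of the moment at which its call begins: read the wrist's pose just before it. camera_params takes no time and is no camera call; for the wrist camera it gives the pose at the moment of the call.
- order.hand_in(): hands the job in; it is judged then, once.
The state is a dict: "time": time; "q": joint angles; "joint_velocities": joint speeds; "joint_torque": joint torques, N m; "position": TCP position; "tool_rot": TCP orientation; "ft_force": force on the tool from outside, world axes, zero at the start; "moment": the same for the moment, N m; "grip_width": finger opening in m; "grip_force": force on a finger pad.
Only numpy, scipy, OpenCV 4.12 (cv2) and the standard library are available. Lean on these libraries where they do the work, as an engineer would, in place of code of your own. Each camera call takes 0.05 s, during which the arm holds its last target. There are 200 camera calls.

### The job

Set the steel mitre table to 30 degrees: throw the latch lever on its left side (as the robot sees it) outward so that it stays back, then push the table round by its upright black knob, clockwise seen from above, click by click until it rests in the second stop past the square stop (the one with the long mark; there are 15 degrees between stops). Then throw the latch lever back so that its nose drops fully into the rim notch, and leave the other things where they are.

Things in the scene. Friction and masses are not known exactly. Their poses are not given: they have to be found in the camera images.
- base: Fixed dark-red base plate of the mitre station, 360 x 400 x 30 mm, flat on the bench (x -180 to +180, y -200 to +200 mm in its frame). Origin: on the table's vertical turning axis, at bench height. Its -x side faces the robot; its +y side (robot's left) carries the latch. Nine white marks round the front of the table show the stops, every 15 degrees from -60 to +60.
- square_mark (a point): Middle of the long white mark (24 mm) on the base plate, 162 mm from the turning axis in the base's -x direction: the square stop (table angle 0). The other stops' marks are 12 mm long. The knob stands over the mark of the stop that the table is in.
- fence_mid (a point): Middle of the top of the fixed two-part aluminium fence, 104 mm above the bench, 22 mm thick and 386 mm long; it crosses above the table along the base's y axis, 70 mm beyond the turning axis. At its right end a clamp cylinder, up to 200 mm high, stands at base x 44 to 138, y -173 to -137 mm.
- mitre (a joint): Angle of the round steel mitre table (296 mm across the teeth, top 52 mm above the bench, notched rim): 0 at the square stop, growing clockwise seen from above (the knob moves to the robot's left), range -1.09 to 1.09 rad. A spring detent draws it into stops 0.2618 rad apart; pushing over the hump between two takes up to 6 N at the knob. 30 degrees is 0.5236. Starts in a stop from -60 to 0.
- knob_mid (a point): Middle of the upright black pear-shaped knob by which the table is pushed: 28 mm across at its widest, reaching from 62 to 110 mm above the bench, on an arm of the table 155 mm from the turning axis. This point is 92 mm above the bench. At table angle q it lies from the axis in the direction of the base's -x axis turned clockwise by q.
- latch (a joint): Latch lever: 0 = nose fully down in a rim notch (the table cannot turn), lever leaning 25 degrees inward over the table; 1.05 = thrown outward (base +y) against its stop, leaning 35 degrees outward. Its weight holds it at either end and tips it over past about 0.5. The nose clears the rim beyond 0.3 and reaches 0 only with the table in a stop.
- latch_ball (a point): Centre of the black ball (26 mm) on the latch lever, 90 mm from the pivot on a 9 mm rod. Pivot: along the base's x axis at base x 0, y +168 mm, 62 mm above the bench. Ball: at base x 0, y +130 mm, 144 mm high when latched; y +220 mm, 136 mm high when thrown outward. It takes about 1 N to push over.
- offcut: Bystander: loose aluminium box-section offcut, 130 x 40 x 40 mm, lying on the bench left of the station. Origin: centre of its underside.
- spanner: Bystander: loose steel spanner, 180 mm long, lying on the bench right of the station. Origin: its middle.
- lube: Bystander: loose bottle, 56 mm across and 150 mm tall, standing right of the station. Origin: centre of its underside.

How it is judged:
By the outcome, as a careful person would: the job done as asked, in the order asked, and still so for the second after the job is handed in, with the robot touching nothing.
It also fails if it takes over 70 s, if anything falls off the work surface, if the arm or the gripper's body presses on something with over 40 N, if the wrist force passes 120 N, or if a joint passes its speed limit or range.

## Working session

There is one attempt and no reset: what is moved stays moved. The work goes in short steps, Python scripts to look and compute and a tool call to move; the robot and the scene stay as the last step left them, time stands still between calls to the robot, and variables do not carry over. Pictures are saved under pics/ and viewed, at most 10 in all, crops included, and the job is handed in when it is done.

Besides the shell and the picture viewer there is one more tool, called as name(argument=value, ...), one argument or row to a line, values as JSON. arm_command: Moves the arm, as the interface text tells. Its arguments: {"type":"object","properties":{"deltas":{"type":"array"},"newtons":{"type":"number"}},"required":["deltas"]}

```bash
mkdir -p pics; cat > h.py <<'E'
import numpy as np, cv2
from rig import status, imaging, order
def cam(n):
    p,d=imaging.camera(n); c=imaging.camera_params(n); return p,d,np.array(c["intrinsics"]),np.array(c["camera_from_world"])
def ray(u,v,K,T):
    d=np.array([(u-K[0,2])/K[0,0],-(v-K[1,2])/K[1,1],-1.]); R=T[:3,:3]; return -R.T@T[:3,3], R.T@d
def onplane(u,v,z,K,T):
    o,d=ray(u,v,K,T); return o+d*(z-o[2])/d[2]
def atdepth(u,v,dep,K,T):
    o,d=ray(u,v,K,T); return o+d*dep
def proj(P,K,T):
    c=T[:3,:3]@np.array(P)+T[:3,3]; return K[0,0]*c[0]/-c[2]+K[0,2], K[1,1]*(-c[1])/-c[2]+K[1,2]
E
python3 - <<'E'
from h import *
for n in("scene","top"):
    p,d,K,T=cam(n); cv2.imwrite(f"pics/{n}1.png",p[:,:,::-1]); np.savez(f"{n}1.npz",p=p,d=d,K=K,T=T); print(n,K,T)
print(status.get_obs())
print(imaging.camera_params("top").keys())
E
```

```text
scene [[592.69533916   0.         310.17922491]
 [  0.         592.69533916 237.45096272]
 [  0.           0.           1.        ]] [[-0.59383793  0.80434564  0.01961127  0.33038062]
 [-0.57817664 -0.44355717  0.68481298  0.22801266]
 [ 0.55952505  0.39532914  0.72845493 -1.62093525]
 [ 0.          0.          0.          1.        ]]
top [[578.23904535   0.         315.60642829]
 [  0.         578.23904535 247.48164116]
 [  0.           0.           1.        ]] [[-2.56208038e-03 -9.99996594e-01  4.97559211e-04 -9.90472074e-03]
 [ 9.87810811e-01 -2.45341898e-03  1.55639914e-01 -5.41315814e-01]
 [-1.55638163e-01  8.90256335e-04  9.87813732e-01 -1.62301709e+00]
 [ 0.00000000e+00  0.00000000e+00  0.00000000e+00  1.00000000e+00]]
{'time': 0.1, 'q': array([-1.29650684e+00,  5.28360685e-01,  1.43380214e+00, -1.66113311e-05,
        1.18143063e+00, -1.78480057e-01]), 'joint_velocities': array([ 0.00014385, -0.00244618, -0.00268123, -0.00068467,  0.00066528,
       -0.00024025]), 'joint_torque': array([-2.98066861e-04, -4.40986741e+01, -1.77149677e+01,  6.35060412e-02,
        5.34078770e-02, -5.52806705e-05]), 'position': array([ 0.27325613, -0.56133878,  0.22166831]), 'tool_rot': array([ 9.74483024e-01,  2.24458983e-01, -5.55773704e-05, -9.98880437e-04]), 'ft_force': array([ 0.53039201, -0.32357039,  0.31597867]), 'moment': array([-0.01656958, -0.0116117 , -0.00112583]), 'grip_force': 0.0, 'grip_width': 0.08719334355075208}
dict_keys(['intrinsics', 'camera_from_world'])
```

View pics/top1.png

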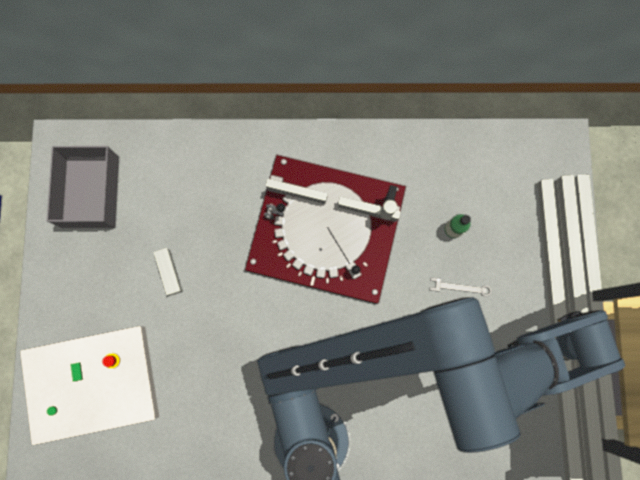

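View pics/scene1.png

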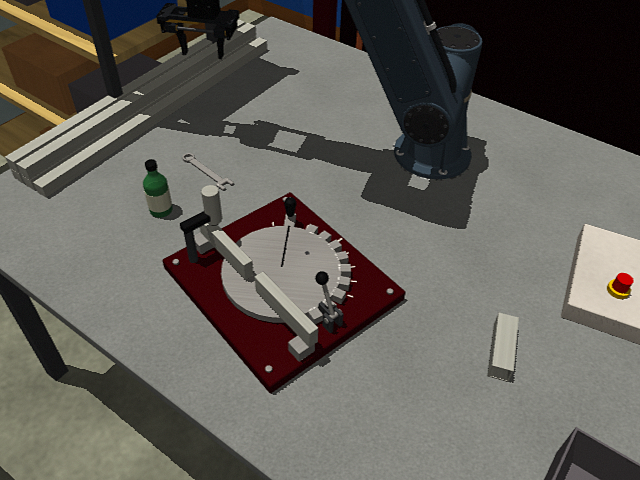

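The top view shows the red plate with corners near (276,155), (405,186), (378,303) and (246,270), the knob near (354,270) and the latch ball near (281,209). The scene view shows the latch ball at (322,278), leaning inward, and the knob at (290,204).

```bash
cat >> h.py <<'E'
def base_pose(p,K,T):
    hsv=cv2.cvtColor(p,cv2.COLOR_RGB2HSV)
    m=(((hsv[...,0]<8)|(hsv[...,0]>170))&(hsv[...,1]>150)&(hsv[...,2]>40)).astype(np.uint8)
    n,l,s,c=cv2.connectedComponentsWithStats(m); i=1+np.argmax(s[1:,4])
    ys,xs=np.nonzero(l==i); h=cv2.convexHull(np.c_[xs,ys].astype(np.int32))[:,0]
    P=np.array([onplane(u,v,.03,K,T)[:2] for u,v in h],np.float32)
    return cv2.minAreaRect(P), cv2.boxPoints(cv2.minAreaRect(P))
def b2w(c,yaw,P):
    R=np.array([[np.cos(yaw),-np.sin(yaw)],[np.sin(yaw),np.cos(yaw)]]); return np.r_[R@np.array(P[:2])+c,P[2]]
def w2b(c,yaw,P):
    R=np.array([[np.cos(yaw),-np.sin(yaw)],[np.sin(yaw),np.cos(yaw)]]); return np.r_[R.T@(np.array(P[:2])-c),P[2]]
E
python3 - <<'E'
from h import *
D={n:np.load(n+"1.npz") for n in("top","scene")}
for n in D:
    r,b=base_pose(D[n]["p"],D[n]["K"],D[n]["T"]); print(n,r,b)
def tri(a,b):
    o1,d1=ray(*a,D["top"]["K"],D["top"]["T"]);o2,d2=ray(*b,D["scene"]["K"],D["scene"]["T"])
    s=np.linalg.lstsq(np.c_[d1,-d2],o2-o1,rcond=None)[0]; A=o1+d1*s[0];B=o2+d2*s[1]; return (A+B)/2,np.linalg.norm(A-B)
r,_=base_pose(D["top"]["p"],D["top"]["K"],D["top"]["T"])
# dark blobs refine
for n,(u,v) in (("top",(354,270)),("top",(281,209)),("scene",(290,204)),("scene",(322,278))):
    g=D[n]["p"].max(2); w=g[v-14:v+15,u-14:u+15]; 
    print(n,u,v); print("\n".join("".join("#" if x<45 else "+" if x<80 else "." for x in row) for row in w))
E
```

```text
top ((0.5223777890205383, -0.12445002049207687), (0.18897920846939087, 0.24044635891914368), 75.6016845703125) [[ 0.38243484 -0.18607688]
 [ 0.6153289  -0.24586663]
 [ 0.66232073 -0.06282316]
 [ 0.42942667 -0.00303341]]
scene ((0.7275518774986267, -0.074739471077919), (0.39604824781417847, 0.1045185998082161), 75.97154235839844) [[ 0.6288494  -0.25418976]
 [ 0.7302507  -0.27952546]
 [ 0.82625437  0.10471082]
 [ 0.72485304  0.13004652]]
top 354 270
.............................
.............................
.............................
.............................
.............................
.............................
.............................
.............................
.............................
.............................
..............+++++..........
.....+.......+###+++.........
.....+......+#++++++.........
.....++.....##++++++.........
......++...+##++++#+.........
.....++++..+####+#++.........
.....+++++.++####++..........
....++++++..+++++............
....+++++++..................
....++++++++.................
....++++++++.................
.....+++++++......
[... 2171 characters left out ...]
..........
.............................
............+++..............
..........+######+...........
.........+#########..........
.........##########..........
........############.........
........############.........
........############.........
.......+############+........
........############.........
........############.........
........+##########+.........
.........##########..........
..........########...........
............#####+...........
..............++++...........
...............++++..........
...............++++..........
...............#+++..........
...............++++..........
................++++.........
................++++.........
................#+.+.........
```

```bash
cat >> h.py <<'E'
def base_pose(p,K,T,win):
    u0,v0,u1,v1=win
    hsv=cv2.cvtColor(p,cv2.COLOR_RGB2HSV)
    m=(((hsv[...,0]<8)|(hsv[...,0]>170))&(hsv[...,1]>140)&(hsv[...,2]>25)).astype(np.uint8)
    k=np.zeros_like(m);k[v0:v1,u0:u1]=1; m=cv2.morphologyEx(m*k,cv2.MORPH_OPEN,np.ones((2,2),np.uint8))
    ys,xs=np.nonzero(m); h=cv2.convexHull(np.c_[xs,ys].astype(np.int32))[:,0]
    P=np.array([onplane(u,v,.03,K,T)[:2] for u,v in h],np.float32)
    return cv2.minAreaRect(P), cv2.boxPoints(cv2.minAreaRect(P))
E
python3 - <<'E'
from h import *
D={n:np.load(n+"1.npz") for n in("top","scene")}
W={"top":(230,140,420,315),"scene":(150,180,420,400)}
for n in D:
    r,b=base_pose(D[n]["p"],D[n]["K"],D[n]["T"],W[n]); print(n,r,b.round(3).tolist())
def tri(a,b):
    o1,d1=ray(*a,D["top"]["K"],D["top"]["T"]);o2,d2=ray(*b,D["scene"]["K"],D["scene"]["T"])
    s=np.linalg.lstsq(np.c_[d1,-d2],o2-o1,rcond=None)[0]; A=o1+d1*s[0];B=o2+d2*s[1]; return (A+B)/2,np.linalg.norm(A-B)
k=tri((355.7,269.5),(290.5,204)); b=tri((280.3,207.3),(321.7,278)); print(k,b)
r,_=base_pose(D["top"]["p"],D["top"]["K"],D["top"]["T"],W["top"])
c=np.array(r[0]); yaw=np.deg2rad(r[2]); 
for y in (yaw,yaw-np.pi/2,yaw+np.pi/2):
    print(y,w2b(c,y,k[0]),w2b(c,y,b[0]))
E
```

```text
top ((0.5990820527076721, -0.0436675101518631), (0.39176613092422485, 0.3541021943092346), 75.68572235107422) [[0.3790000081062317, -0.1899999976158142], [0.722000002861023, -0.2770000100135803], [0.8190000057220459, 0.10199999809265137], [0.47600001096725464, 0.1899999976158142]]
scene ((0.606626033782959, -0.03930525481700897), (0.39645665884017944, 0.35943803191185), 75.64017486572266) [[0.382999986410141, -0.18700000643730164], [0.7319999933242798, -0.2759999930858612], [0.8299999833106995, 0.1080000028014183], [0.4819999933242798, 0.19699999690055847]]
(array([ 0.47052672, -0.12160001,  0.09579019]), np.float64(0.0012317086400444593)) (array([0.63658868, 0.08402684, 0.14634366]), np.float64(0.0019007301935853186))
1.3209650517765088 [-0.1072971   0.10529615  0.09579019] [ 0.13300313 -0.00477099  0.14634366]
-0.24983127501838776 [-0.10529615 -0.1072971   0.09579019] [0.00477099 0.13300313 0.14634366]
2.891761378571405 [0.10529615 0.1072971  0.09579019] [-0.00477099 -0.13300313  0.14634366]
```

arm_command(
  deltas=[-1,0,0,0,0.176,-1,0,0,0,0.176,-1,0,0,0,0.176,-1,0,0,-0.02,0.175,-1,0.0155,-0.055,0,0,-1,0.0155,-0.055,0,0,-1,0.0155,-0.055,0,0,-1,0.0155,-0.055,0,0,-1,0.0155,-0.055,0,0,-1,0.0155,-0.055,0,0,-1,0.0155,-0.055,0,0,-1,0.0155,-0.055,0,0],
  newtons=20,
)

```text
time: 1.6
position: [0.5031, -0.1646, 0.2423]
tool_rot: [0.992, -0.125, -0.0, -0.0]
ft_force: [-0.3, -0.8, 1.3]
grip_width: 0.0002
grip_force: 0.0
```

```bash
cat >> h.py <<'E'
C=np.array([.603,-.0415]); YAW=-.2503
def st():
    s=status.get_obs(); q=s["tool_rot"]; psi=2*np.arctan2(q[1],q[0])
    print("t",round(s["time"],2),"w",s["position"].round(4),"base",w2b(C,YAW,s["position"]).round(4),"psi-yaw",round(psi-YAW,3),"F",s["ft_force"].round(2),"gw",round(s["grip_width"],4),"q",s["q"].round(2)); return s
E
python3 -c "from h import *;st()"
```

```text
t 1.6 w [ 0.5031 -0.1646  0.2423] base [-0.0663 -0.144   0.2423] psi-yaw 0.0 F [-0.25 -0.81  1.34] gw 0.0002 q [-0.53  0.37  1.65 -0.    1.12  1.29]
```

arm_command(
  deltas=[-1,0.0165,-0.0548,0,0,-1,0.0165,-0.0548,0,0,-1,0.0165,-0.0548,0,0,-1,0.0165,-0.0546,0,0,-1,0,0,0.04,0,-1,0,0,0.04,0,-1,0,0,0.035,0,-1,0,0,0,0],
)

```text
time: 2.6
position: [0.6178, 0.0299, 0.1243]
tool_rot: [0.992, -0.125, -0.004, -0.0]
ft_force: [0.6, 0.6, 0.5]
grip_width: 0.0003
grip_force: 0.0
```

```bash
python3 -c "
from h import *
st()
p,d,K,T=cam('scene'); cv2.imwrite('pics/s2.png',cv2.resize(p[160:400,160:480],None,fx=2,fy=2)[:,:,::-1])"
```

```text
t 2.6 w [0.6178 0.0299 0.1243] base [-0.0033  0.0728  0.1243] psi-yaw 0.0 F [0.58 0.57 0.48] gw 0.0003 q [-0.13  0.64  1.53  0.    0.98  1.69]
```

View pics/s2.png

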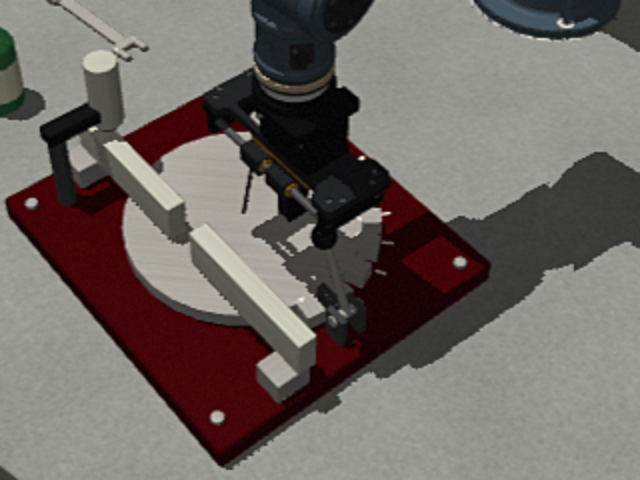

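The crop shows the gripper beside the latch ball (about (323,238) in the crop), still latched and untouched, with the body above it. Now the push outward.

arm_command(
  deltas=[-1,0.003,-0.012,0,0,-1,0,-0.012,0,0,-1,0,-0.012,0,0,-1,0,-0.012,0,0,-1,0,-0.012,0,0,-1,0,-0.012,0,0,-1,0,-0.012,0,0,-1,0,-0.012,0,0,-1,0,-0.012,0,0,-1,0,-0.007,0,0,-1,0,0,0,0,-1,0,0,0,0],
)

```text
time: 4.15
position: [0.652, 0.1399, 0.1275]
tool_rot: [0.992, -0.125, -0.0, 0.0]
ft_force: [0.4, 0.6, -0.2]
grip_width: 0.0004
grip_force: 0.0
```

```bash
python3 -c "
from h import *
st()
p,d,K,T=cam('scene'); cv2.imwrite('pics/s3.png',cv2.resize(p[160:400,160:480],None,fx=2,fy=2)[:,:,::-1])
print(proj(b2w(C,YAW,[0,.22,.136]),K,T))"
```

```text
t 4.15 w [0.652  0.1399 0.1275] base [0.0025 0.1878 0.1275] psi-yaw -0.0 F [ 0.41  0.62 -0.16] gw 0.0004 q [ 0.04  0.69  1.4  -0.    1.05  1.87]
(np.float64(354.19785906048173), np.float64(311.19308631240204))
```

View pics/s3.png

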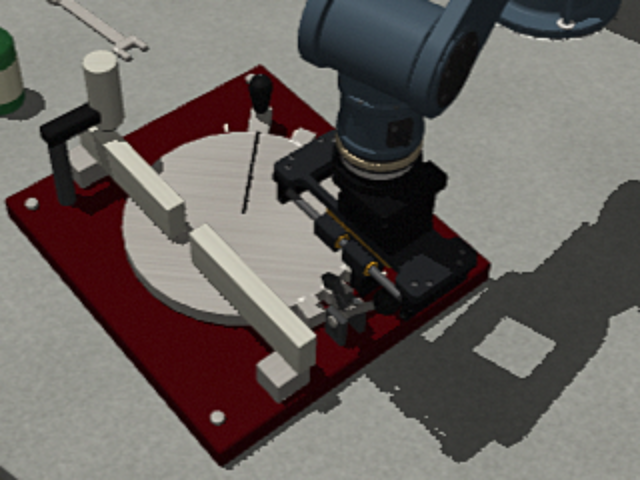

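The latch lever is thrown outward: the nose is up and the ball is dark near (388,302), where it was predicted. Next I raise the arm and move over the knob.

arm_command(
  deltas=[-1,0,0,-0.05,0,-1,0,0,-0.05,0,-1,-0.0187,0.0495,0,0,-1,-0.0187,0.0495,0,0,-1,-0.0187,0.0495,0,0,-1,-0.0187,0.0495,0,0,-1,-0.0187,0.0495,0,0,-1,-0.0187,0.0495,0,0,0.3,0,0,0,-0.18,0.3,0,0,0,-0.18,0.3,0,0,0,-0.18,0.3,0,0,0,-0.18],
)

```text
time: 5.7
position: [0.4695, -0.1203, 0.2278]
tool_rot: [0.972, 0.235, 0.0, 0.0]
ft_force: [-0.0, 0.9, -0.6]
grip_width: 0.0324
grip_force: 0.0
```

arm_command(
  deltas=[0.3,0,0,0,-0.065,0.3,0,0,0,0],
)

```text
time: 5.95
position: [0.4696, -0.1202, 0.2277]
tool_rot: [0.965, 0.263, 0.0, 0.0]
ft_force: [0.7, 0.4, 0.3]
grip_width: 0.0516
grip_force: 0.0
```

```bash
python3 -c "
from h import *
s=st()
p,d,K,T=cam('wrist'); cv2.imwrite('pics/w4.png',p[:,:,::-1])
print(proj(b2w(C,YAW,[-.1096,-.1096,.092]),K,T),proj(b2w(C,YAW,[-.1096,-.1096,.110]),K,T), proj(np.r_[s['position'][:2],.11],K,T))
p,d,K,T=cam('scene'); print(proj(b2w(C,YAW,[0,.22,.136]),K,T)); cv2.imwrite('pics/s4.png',p[:,:,::-1])"
```

```text
t 5.95 w [ 0.4696 -0.1202  0.2277] base [-0.1097 -0.1092  0.2277] psi-yaw 0.784 F [0.74 0.35 0.26] gw 0.0516 q [-0.48  0.33  1.77 -0.    1.04  0.56]
(np.float64(313.85450815210373), np.float64(229.85441642838475)) (np.float64(313.86665667208166), np.float64(236.0521092494283)) (np.float64(313.418222865049), np.float64(235.861195170532))
(np.float64(354.19785906048173), np.float64(311.19308631240204))
```

View pics/w4.png

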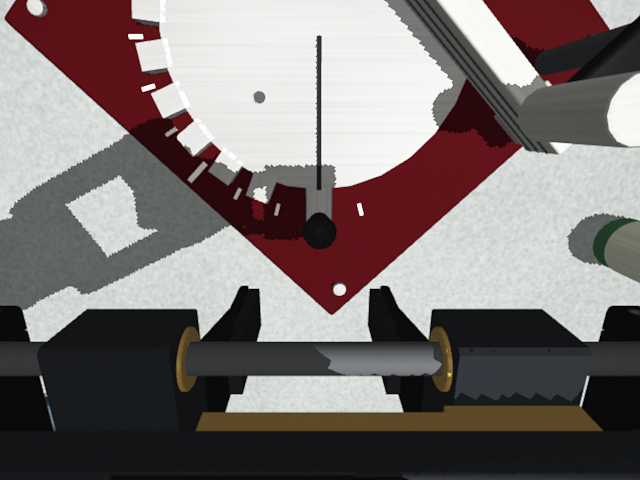

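View pics/s4.png

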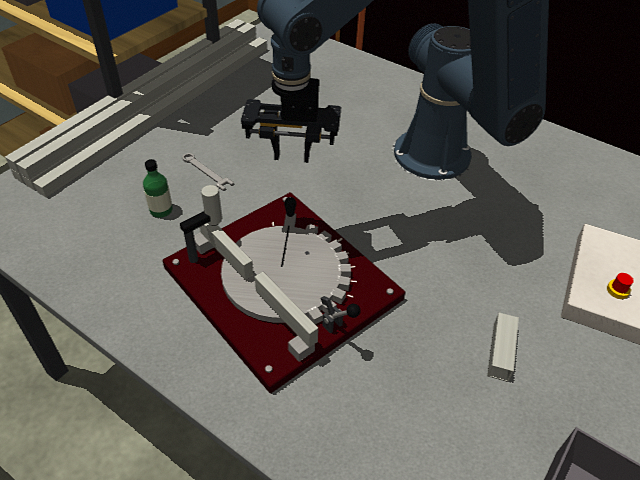

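The wrist view shows the knob at (319,230), about 5 px right of the prediction. The table is at -45°: the long mark is at (197,173), three stops away. The scene view confirms the lever rests outward, with its ball at (354,311). I descend around the knob and make the first click.

arm_command(
  deltas=[0.3,0,0.003,0.03,0,0.3,0,0,0.04,0,0.3,0,0,0.04,0,0.3,0,0,0.038,0,-0.1,0,0,0,0,-0.1,0,0,0,0,-0.1,0.0003,-0.0101,0,0.0655,-0.1,0.0003,-0.0101,0,0.0655,-0.1,0.0003,-0.0101,0,0.0655,-0.1,0.0003,-0.0101,0,0.0655,-0.1,0,0,0,0,-0.1,0,0,0,0],
)

```text
time: 7.55
position: [0.4565, -0.086, 0.0807]
tool_rot: [0.991, 0.136, 0.001, 0.001]
ft_force: [0.0, 0.1, -0.2]
grip_width: 0.0393
grip_force: 0.0
```

```bash
python3 -c "
from h import *
s=st(); b=w2b(C,YAW,s['position']); print(np.hypot(*b[:2]),np.degrees(np.arctan2(b[1],-b[0])))
p,d,K,T=cam('wrist'); cv2.imwrite('pics/w5.png',p[:,:,::-1])"
```

```text
t 7.55 w [ 0.4565 -0.086   0.0807] base [-0.1309 -0.0794  0.0807] psi-yaw 0.524 F [ 0.02  0.14 -0.23] gw 0.0393 q [-0.43  0.56  1.95 -0.    0.62  0.87]
0.15310603093823377 -31.247572859175115
```

View pics/w5.png

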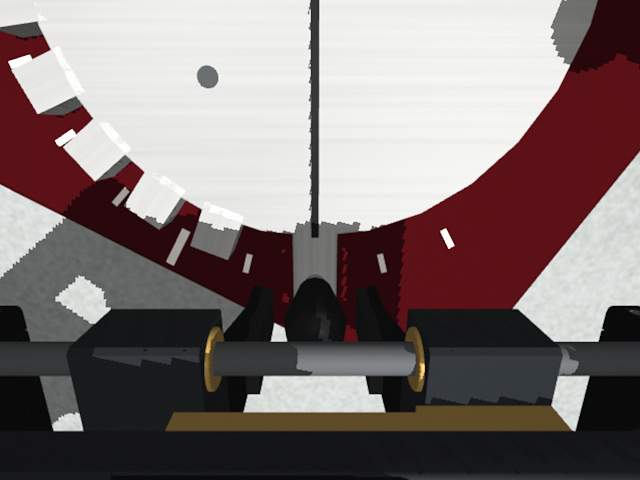

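The table is now at -30°: marks lie to the left at (247,262) for -15° and (178,247) for the long 0° mark, and the knob sits centred between the fingers at (315,310). On with four more clicks.

arm_command(
  deltas=[-0.1,0.0003,-0.0101,0,0.0655,-0.1,0.0003,-0.0101,0,0.0655,-0.1,0.0003,-0.0101,0,0.0655,-0.1,0.0003,-0.0101,0,0.0655,-0.1,0,0,0,0,-0.1,0,0,0,0,-0.1,0.0003,-0.0101,0,0.0655,-0.1,0.0003,-0.0101,0,0.0655,-0.1,0.0003,-0.0101,0,0.0655,-0.1,0.0003,-0.0101,0,0.0655,-0.1,0,0,0,0,-0.1,0,0,0,0],
)

```text
time: 9.1
position: [0.4544, -0.0059, 0.0795]
tool_rot: [0.992, -0.125, 0.0, 0.0]
ft_force: [-0.4, -0.1, -0.3]
grip_width: 0.0394
grip_force: 0.0
```

arm_command(
  deltas=[-0.1,0.0003,-0.0101,0,0.0655,-0.1,0.0003,-0.0101,0,0.0655,-0.1,0.0003,-0.0101,0,0.0655,-0.1,0.0003,-0.0101,0,0.0655,-0.1,0,0,0,0,-0.1,0,0,0,0,-0.1,0.0003,-0.0101,0,0.0655,-0.1,0.0003,-0.0101,0,0.0655,-0.1,0.0003,-0.0101,0,0.0655,-0.1,0.0003,-0.0101,0,0.0655,-0.1,0,0,0,0,-0.1,0,0,0,0],
)

```text
time: 10.6
position: [0.4928, 0.0639, 0.0795]
tool_rot: [0.926, -0.377, -0.0, 0.0]
ft_force: [-0.2, -0.6, 0.0]
grip_width: 0.0393
grip_force: 0.0
```

```bash
python3 -c "
from h import *
s=st(); b=w2b(C,YAW,s['position']); print(np.hypot(*b[:2]),np.degrees(np.arctan2(b[1],-b[0])))
p,d,K,T=cam('wrist'); cv2.imwrite('pics/w6.png',p[:,:,::-1])"
```

```text
t 10.6 w [0.4928 0.0639 0.0795] base [-0.1329  0.0748  0.0795] psi-yaw -0.524 F [-0.24 -0.61  0.  ] gw 0.0393 q [-0.1   0.59  1.87 -0.    0.68  2.25]
0.15250444506830554 29.381355186223015
```

View pics/w6.png

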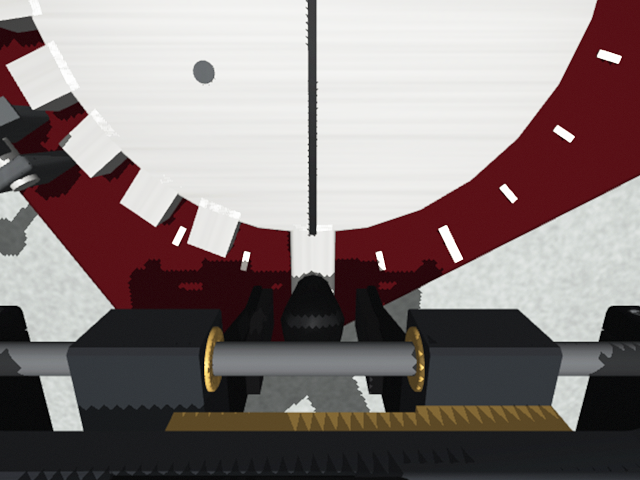

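The table is at +30°: the long mark (450,244) is now two stops to the right and the knob is central at (312,310). I lift off and go to the outer side of the latch ball.

arm_command(
  deltas=[0.1,0,0,0,0,0.1,0,0,-0.03,0,0.1,0,0,-0.06,0,0.1,0,0,-0.06,0,-1,0,0,0,-0.175,-1,0,0,0,-0.175,-1,0,0,0,-0.174,-1,0.0266,-0.04,0,0,-1,0.0266,-0.04,0,0,-1,0.0266,-0.04,0,0,-1,0.0266,-0.04,0,0,-1,0.0266,-0.04,0,0],
)

```text
time: 12.15
position: [0.6726, 0.2257, 0.2292]
tool_rot: [0.992, -0.125, -0.0, 0.0]
ft_force: [0.3, -0.5, 0.5]
grip_width: 0.0004
grip_force: 0.0
```

arm_command(
  deltas=[-1,0,0,0.035,0,-1,0,0,0.035,0,-1,0,0,0.034,0,-1,0,0,0,0],
)

```text
time: 12.65
position: [0.6689, 0.2242, 0.1218]
tool_rot: [0.992, -0.125, -0.004, 0.001]
ft_force: [0.3, 0.4, 0.4]
grip_width: 0.0003
grip_force: 0.0
```

```bash
python3 -c "
from h import *
s=st()"
```

```text
t 12.65 w [0.6689 0.2242 0.1218] base [-0.002   0.2737  0.1218] psi-yaw -0.001 F [0.27 0.41 0.4 ] gw 0.0003 q [ 0.17  0.75  1.29 -0.    1.11  1.99]
```

arm_command(
  deltas=[-1,0.002,0.011,0,0,-1,0,0.011,0,0,-1,0,0.011,0,0,-1,0,0.011,0,0,-1,0,0.011,0,0,-1,0,0.011,0,0,-1,0,0.011,0,0,-1,0,0.011,0,0,-1,0,0.011,0,0,-1,0,0.009,0,0,-1,0,0,0,0,-1,0,0,0,0],
)

```text
time: 14.15
position: [0.6471, 0.12, 0.1256]
tool_rot: [0.992, -0.125, 0.0, -0.0]
ft_force: [0.4, -0.2, -0.4]
grip_width: 0.0002
grip_force: 0.0
```

arm_command(
  deltas=[-1,0,-0.02,0,0,-1,0,-0.02,0,0,-1,0,0,-0.06,0,-1,0,0,-0.06,0,-1,0,-0.06,0,0,-1,0,-0.06,0,0,-1,0,-0.06,0,0,-1,0,-0.05,0,0,-1,0,0,0,0],
)

```text
time: 15.28
position: [0.7126, 0.3882, 0.2441]
tool_rot: [0.993, -0.122, -0.0, -0.001]
ft_force: [-0.0, -0.8, -1.0]
grip_width: 0.0005
grip_force: 0.0
```

```bash
python3 -c "
from h import *
s=st()
p,d,K,T=cam('scene'); cv2.imwrite('pics/s7.png',p[:,:,::-1])
def ball(p,u,v):
    w=(p[v-16:v+16,u-16:u+16].max(2)<45).astype(np.uint8); w=cv2.morphologyEx(w,cv2.MORPH_OPEN,np.ones((5,5),np.uint8)); m=cv2.moments(w,True); return m['m00'],u-16+m['m10']/m['m00'],v-16+m['m01']/m['m00']
o=np.load('scene1.npz')['p']; print(ball(o,322,278),ball(p,322,278))
a=np.radians(30); print(proj(b2w(C,YAW,[-.155*np.cos(a),.155*np.sin(a),.092]),K,T))"
```

```text
t 15.28 w [0.7126 0.3882 0.2441] base [-3.000e-04  4.435e-01  2.441e-01] psi-yaw 0.006 F [-0.05 -0.82 -1.04] gw 0.0005 q [0.36 0.79 0.84 0.   1.51 2.18]
(130.0, 321.55384615384617, 277.8692307692308) (130.0, 321.55384615384617, 277.8692307692308)
(np.float64(354.5264157295754), np.float64(248.4214223748331))
```

View pics/s7.png

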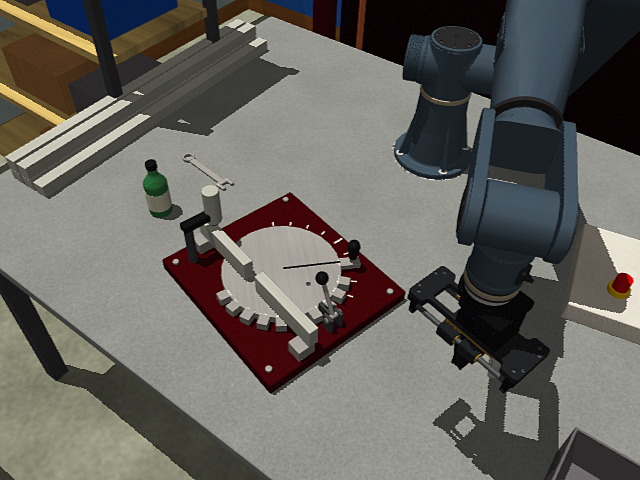

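The latch ball is at (321.6,277.9), exactly its starting latched position, and the knob is at (354,248) as predicted for +30°. The bottle and spanner have not moved. The offcut is hidden behind the gripper in this view, but the fingers never went low enough near it to touch it.

```bash
python3 -c "
from rig import order
print(order.hand_in())"
```

```text
the job is handed in; nothing more can be done
None
```

The mitre table is set to +30° and latched again (the latch ball is back at its starting pixel position), and the job is handed in at about 15 s; the offcut was hidden in the last picture, but nothing went near it.

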